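# Empty the block file and hold its sprung follower back for refilling

## Task

One mounted lino block is left in the block file: slide it up out of the file, stand it upright and centred in one of the two empty bays of the dowel rack, and let go of it there. Then take the file's black handle, pull the sprung follower back until its front face is level with the red index, and keep holding it there, so that I can load the fresh blocks; finish while still holding it. Do not shift the red index, and leave everything else where it is.

Things in the scene. Friction and masses are not known exactly. Their poses are not given: they have to be found in the camera images.
- block_file: Block file: fixed wooden trough 240 long, side walls 60 high, 127 apart inside, a black tick every 10 mm on top; floor 10 thick, rear wall 52 high. Origin: underside, mid-width, on the inner face of the aluminium end plate (62 high) at the far end. x: out through the end plate, away from the robot (block and follower lie at negative x; the follower is pulled along -x); y left, z up.
- follower (a joint): Slide of the sprung follower, in m: 0 at the start (against the one 10 mm block); grows as it is pulled back along the file's -x, end stop at 0.080. Once the block is out it springs forward to -0.0095. Two gas struts push it forward: 4 N at 0, 10 N at 0.06; let go, it shoots home.
- follower_face (a point): Point on the front (file's +x) face of the follower, at mid-width, 60 above the bench; moves with it. The follower is an aluminium plate across the trough, 122 wide, 12 thick, 60 high, with small wings to 66.5 over the side walls. Axes as the file's.
- grip_point (a point): Middle of the follower's upright black handle, 89 above the bench, 74 behind the follower's front face, at mid-width; axes as the file's. The handle is fixed to the follower: 16 thick along the file's x, 50 wide along y, from 59 to 105 above the bench, on a narrow bracket. At least 50 mm is free before it and 25 behind it.
- index_mark (a point): Red index: thin red blade (3 thick along the file's x) on top of the left side wall, on a dark saddle with a brass screw; set 40 to 70 behind the follower's starting face. Point: inner end of the blade, 62 above the bench, axes as the file's. The follower is at the index when follower_face lies at the same x of the file. A push over 10 N shifts it.
- lino_block: Mounted lino block in the file, 10 thick (its x), 120 wide (y), 110 high (z), 0.12 kg; brown carved lino face on -x, plywood back. Origin: centre of its underside. Stands on the file's floor, top edge 120 above the bench, x along the file's x, between end plate and follower, which presses its lower part with 4 N; its upper 50 mm is free on both faces.
- rack: Dowel rack, fixed: wooden base 150 (x) x 140 (y) x 12, two rows of upright dowels, 10 across, tops 68 above the bench, at x = -56, -28, 0, 28, 56, y = -36 and 36. They leave four bays 18 wide, at x = -42, -14, 14, 42; a block stands on the base, faces towards x, width along y, centred on y = 0. Origin: centre of the underside.
- bay_1 (a point): Middle of the empty bay at x = -14 of the rack, on the base's upper surface (12 above the bench). Axes as the rack's.
- bay_2 (a point): Middle of the empty bay at x = +14 of the rack, on the base's upper surface (12 above the bench). Axes as the rack's.
- small_block_a: A smaller mounted lino block, 10 x 100 x 62 high, standing in the rack's bay at x = -42 or x = +42; leave it. Origin: centre of the underside.
- small_block_b: A smaller mounted lino block, 10 x 90 x 60 high, standing in the other outer bay; leave it. Origin: centre of the underside.
- gouge_1: The farther one of two lino gouges with wooden mushroom handles, 137 x 25 x 25, at the bench's front edge to the right; leave it. Origin: centre of the underside.
- cork_block: Cork sanding block, 42 x 72 x 30 high, left of the rack; leave it. Origin: centre of the underside.
There are look-alikes about, which are no part of the job. What is shaped like the lino_block but green or pink is not meant.

How it is judged:
By the outcome, as a careful person would: the job done as asked, in the order asked, and still so for the second after the job is handed in, while the arm keeps its last pose, push and grip.
It also fails if it takes over 58 s, if anything falls off the work surface, if the arm or the gripper's body presses on something with over 40 N, if the wrist force passes 120 N, or if a joint passes its speed limit or range.

## Robot

A 7-joint arm with a two-finger parallel gripper is mounted at the origin on a cart in front of the work surface, level with it; the furniture and walls round the work are solid. World frame = base frame: x ahead of the robot, y to its left, z up, the work surface at z = 0. Lengths are in m, angles in rad, forces in N, time in s.
With the tool pointing down it reaches from about 0.425 to 0.925 m from the base axis. Payload 6.8 kg.
Tool frame: the origin (TCP) lies on the centre line of the jaws, within the pads' length; the fingertips stand 22 mm ahead of it and the grasp point (between the pads) lies 3 mm ahead of it; z points along the fingers, y is the direction in which the jaws open and shut (so a half turn about z gives the same grasp; the last joint's range is limited). The gripper opens to 88 mm and grips with 3 to 60 N. Pads are 20 mm wide; open, the fingers measure 115 mm over their backs; the gripper's body (75 mm by 178 mm) begins 61 mm behind the grasp point.
Start: joints at [-1.289, 0.477, 0.022, 1.555, -0.011, 1.109, -0.083], TCP at [0.257, 0.624, 0.245] pointing down, gripper open.
Joint ranges: [-2.96, 2.96], [-0.34, 2.1], [-1.41, 1.46], [0.24, 2.44], [-1.37, 4.51], [0.17, 1.92], [-2.96, 2.96]. Speed limits (rad/s): [2.39, 2.39, 3.14, 3.14, 3.14, 3.14, 3.14].

## Interface

Orientations are given as a 3x3 rotation matrix whose columns are the frame's x, y, z axes.
In Python, from cell import bot, camera, camera_info, workorder gives the robot as it stands. The module is installed in compiled form; this text tells all that it offers.
- The arm moves only by the shell command python3 -m handwheel 'ROWS' [OPENING] [FORCE]. ROWS is JSON, a list of rows, each an object with "delta_pos": the shift along the tool's x, y, z in m, a list of three; "turn": the turn about the tool's z in degrees. In form: [{"delta_pos": [x, y, z], "turn": turn}, ...]. A call has 1 to 20 rows; each row shifts and turns the commanded pose from where the row before left it, along the tool's axes as they then stand; what a row does not reach is not made up. A row lasts 1/8 s, in which the tool goes at most 62.5 mm and 10.7 degrees, less where a joint would pass 70% of its speed; a pose out of reach is approached as far as the arm can. A call is refused whole if a number of a shift passes 0.0625 or a number of a turn 10.7, either way. A call with a gripper value outside its range is refused whole. OPENING is the finger opening in m, from 0 to 0.0878, set as the call begins (- or left out, the last holds). The fingers move at their own pace and stop on an object; FORCE is the grip in N (left out, the last holds). Time passes only in rows, so rows that do not move let the fingers close. It gives the time, the measured TCP pose, the force and the opening at its end, in the units of the state.
- bot.get_state(): the state, without advancing time (a new reading comes with each control period).
- camera(name): name is "scene" or "side" or "wrist"; returns (picture, depth): 400x640x3 uint8, blue, green, red; 400x640 float32, m along the optical axis (not along the pixel's ray), 0 where there is no reading.
- camera_info(name): a dict with "fovy" (degrees; the focal length in pixels is half the picture's height over the tangent of half this angle, whatever the lens; pixels are square), "cx", "cy" (the principal point, pixels), "origin" and "orientation" of the camera in the world. Camera axes: x right, y up, looking along -z (the intrinsics and any distortion apply to the point x, -y, -z); pixel columns grow to the right and rows downward; lengths in m; the calibration is good to about 2 mm. A picture is of the moment at which its call begins: read the wrist's pose just before it. camera_info takes no time and is no camera call; for the wrist camera it gives the pose at the moment of the call.
- workorder.close_job(): hands the job in, once; it reports no verdict.
The state is a dict: "clock": time; "q": joint angles; "dq": joint speeds; "effort": joint torques, N m; "eef_pos": TCP position; "ee_rot": TCP orientation; "force": force on the tool from outside, world axes, zero at the start; "wrist_torque": the same for the moment, N m; "grip_width": opening from 0.0 (shut) to 1.0 (fully open).
Only numpy, scipy, OpenCV 4.12 (cv2) and the standard library are available. Lean on these libraries where they do the work, as an engineer would, in place of code of your own. Each camera call takes 0.05 s, during which the arm holds its last target. There are 200 camera calls.

## Working session

There is one attempt and no reset: what is moved stays moved. The work goes in short steps, Python scripts to look and compute and a shell command to move; the robot and the scene stay as the last step left them, time stands still between calls to the robot, and variables do not carry over. Pictures are saved under pics/ and viewed, about 8 in all and at most 12, crops included, and the job is handed in when it is done.

```bash
mkdir -p pics; cat > h.py <<'E'
import numpy as np, cv2
from cell import bot, camera, camera_info, workorder
def K(i):
    f=200/np.tan(np.radians(i["fovy"])/2); return f,i["cx"],i["cy"]
def p2w(i,u,v,d):
    f,cx,cy=K(i); return np.array(i["origin"])+np.array(i["orientation"])@np.array([(u-cx)/f*d,-(v-cy)/f*d,-d])
def plane(i,u,v,z):
    a=p2w(i,u,v,1.); o=np.array(i["origin"]); return o+(a-o)*(z-o[2])/(a[2]-o[2])
def proj(i,p):
    f,cx,cy=K(i); c=np.array(i["orientation"]).T@(np.array(p)-np.array(i["origin"])); return cx-f*c[0]/c[2], cy+f*c[1]/c[2]
def snap(n):
    i=camera_info(n); a,d=camera(n); return i,a,d
E
python3 - <<'E'
from h import *
s=bot.get_state(); print({k:np.round(v,3) for k,v in s.items()})
for n in("scene","side","wrist"):
    i,a,d=snap(n); print(n,i); cv2.imwrite(f"pics/{n}0.png",a); np.savez(f"{n}0.npz",a=a,d=d)
a=cv2.imread("pics/scene0.png");b=cv2.imread("pics/side0.png")
E
```

```text
{'clock': np.float64(0.0), 'q': array([-1.289,  0.478,  0.022,  1.556, -0.012,  1.109, -0.083]), 'dq': array([ 0.001,  0.   ,  0.001, -0.001, -0.   ,  0.002,  0.001]), 'effort': array([-0.0000e+00, -5.8284e+01,  1.5350e+00, -2.7262e+01, -5.4000e-02,
        1.7000e-02,  0.0000e+00]), 'eef_pos': array([0.256, 0.624, 0.244]), 'ee_rot': array([[-0.925,  0.38 , -0.001],
       [ 0.38 ,  0.925, -0.002],
       [-0.   , -0.002, -1.   ]]), 'force': array([-0.35 ,  0.204, -0.999]), 'wrist_torque': array([0.007, 0.042, 0.019]), 'grip_width': np.float64(1.002)}
scene {'fovy': 53.31804577513592, 'cx': 317.4853115921599, 'cy': 195.0842714355973, 'origin': array([-0.21451441, -0.74377023,  0.68508454]), 'orientation': array([[ 0.63953163,  0.39047669, -0.6622139 ],
       [-0.76875493,  0.32047029, -0.553457  ],
       [-0.00389218,  0.86303346,  0.50513177]])}
side {'fovy': 49.193857480268974, 'cx': 321.84547517981355, 'cy': 199.40851947625134, 'origin': array([0.39235222, 0.97677017, 1.03915183]), 'orientation': array([[-0.9860473 ,  0.11227849, -0.12289942],
       [-0.16639616, -0.64350621,  0.74713591],
       [ 0.00480075,  0.75716134,  0.65321027]])}
wrist {'fovy': 65.71406601480135, 'cx': 316.39941704837764, 'cy': 195.3905697519132, 'origin': array([0.18538142, 0.65337236, 0.3845725 ]), 'orientation': array([[ 3.81037766e-01, -8.87893313e-01, -2.57790004e-01],
       [ 9.24559449e-01,  3.65861919e-01,  1.06465401e-01],
       [-2.14371648e-04, -2.78909522e-01,  9.60317360e-01]])}
```

View pics/scene0.png

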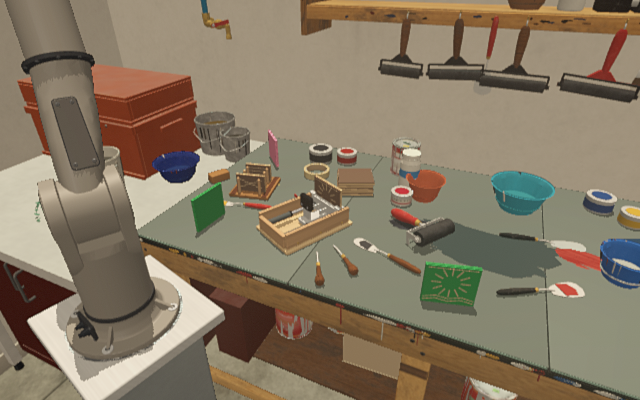

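View pics/side0.png

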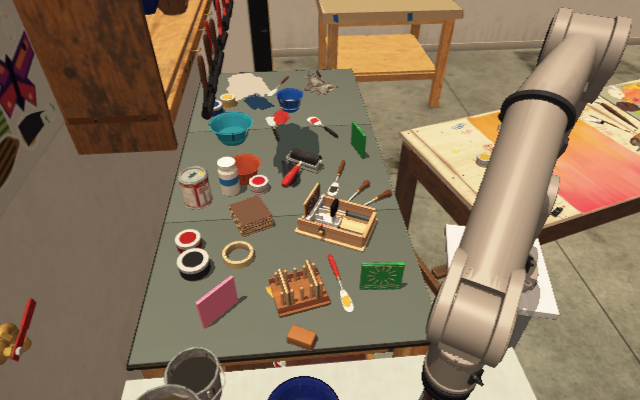

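Scene: file with brown block at (328,192), rack at (257,180); green (208,207)/(450,285) and pink (273,148) are look-alikes. Side: file (335,220), block at (313,200), rack (298,290). Enlarging both.

```bash
python3 - <<'E'
import cv2,numpy as np
a=cv2.imread("pics/side0.png")[178:318,262:392]; b=cv2.imread("pics/scene0.png")[155:255,225:360]
A=cv2.resize(a,None,fx=4,fy=4,interpolation=cv2.INTER_CUBIC);cv2.imwrite("pics/c1.png",A)
cv2.imwrite("pics/c2.png",cv2.resize(b,None,fx=5.5,fy=5.5,interpolation=cv2.INTER_CUBIC))
E
```

```text
(no output)
```

View pics/c1.png

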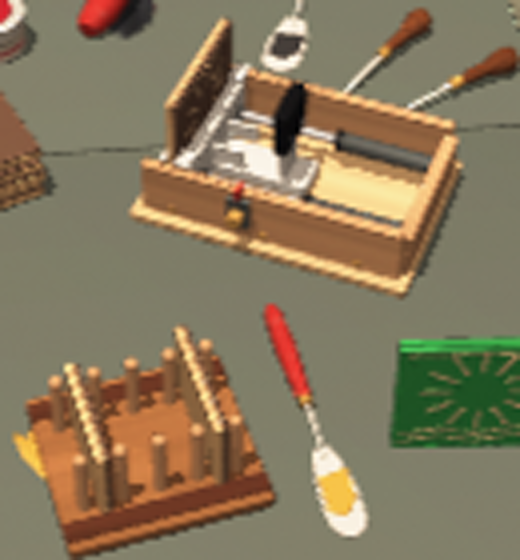

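View pics/c2.png

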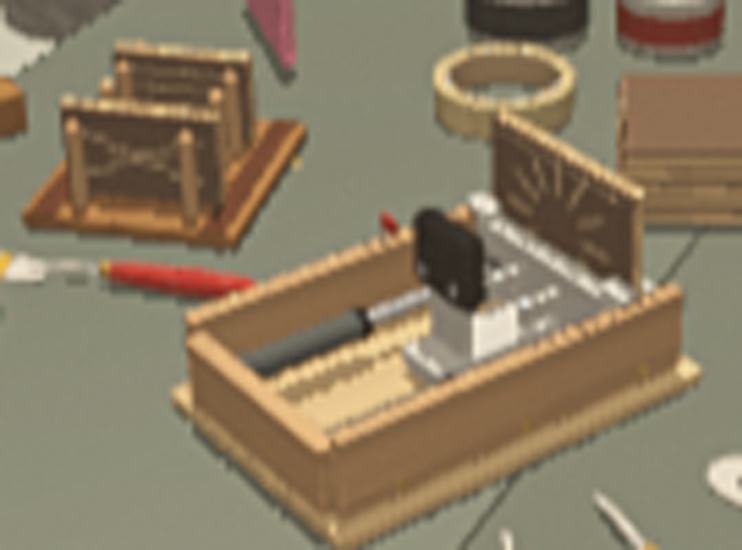

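The brown-faced block in the file (side crop (200,85)) is the lino_block, standing between end plate and follower; the rack's inner bays are empty.

```bash
python3 - <<'E'
from h import *
i=camera_info("side"); c=lambda x,y,z:np.round(plane(i,262+x/4-.4,178+y/4-.4,z),3)
print("block top",c(228,20,.12),c(168,100,.12))
print("rear wall top outer corners",c(457,135,.06),c(405,235,.06), "front", c(148,165,.06))
print("rack base",c(28,420,0.006),c(70,550,0),c(272,497,0),)
print("handle top",c(290,90,.105)); print("index",c(238,185,.066))
j=camera_info("scene"); e=lambda x,y,z:np.round(plane(j,225+x/5.5-.4,155+y/5.5-.4,z),3)
print("scene block top",e(500,115,.12),e(642,193,.12)); print("rack",e(30,215,.012),e(232,238,.012),e(305,122,.012))
E
```

```text
block top [ 0.59  -0.158  0.12 ] [ 0.62  -0.049  0.12 ]
rear wall top outer corners [ 0.389 -0.114  0.06 ] [0.421 0.009 0.06 ] front [ 0.635 -0.034  0.06 ]
rack base [0.679 0.194 0.006] [0.623 0.295 0.   ] [0.491 0.227 0.   ]
handle top [ 0.528 -0.095  0.105]
index [ 0.558 -0.018  0.066]
scene block top [ 0.614 -0.044  0.12 ] [ 0.593 -0.158  0.12 ]
rack [0.488 0.227 0.012] [0.547 0.112 0.012] [0.683 0.183 0.012]
```

```bash
python3 -m handwheel '[{"delta_pos":[-0.043,-0.034,-0.008],"turn":0},{"delta_pos":[-0.043,-0.034,-0.008],"turn":0},{"delta_pos":[-0.043,-0.034,-0.008],"turn":0},{"delta_pos":[-0.043,-0.034,-0.008],"turn":0},{"delta_pos":[-0.043,-0.034,-0.008],"turn":0},{"delta_pos":[-0.043,-0.034,-0.008],"turn":0},{"delta_pos":[-0.043,-0.034,-0.008],"turn":0},{"delta_pos":[-0.043,-0.034,-0.008],"turn":0},{"delta_pos":[-0.043,-0.034,-0.008],"turn":0},{"delta_pos":[-0.043,-0.034,-0.008],"turn":0},{"delta_pos":[-0.043,-0.034,-0.008],"turn":0},{"delta_pos":[-0.043,-0.034,-0.008],"turn":0},{"delta_pos":[0,0,0],"turn":10},{"delta_pos":[0,0,0],"turn":10},{"delta_pos":[0,0,0],"turn":10},{"delta_pos":[0,0,0],"turn":10},{"delta_pos":[0,0,0],"turn":10},{"delta_pos":[0,0,0],"turn":10},{"delta_pos":[0,0,0],"turn":10},{"delta_pos":[0,0,0],"turn":10}]' 0.06 20
python3 - <<'E'
from h import *
print(np.round(bot.get_state()["ee_rot"],3),bot.get_state()["q"])
i,a,d=snap("wrist"); np.savez("w1.npz",a=a,d=d,**{k:i[k] for k in i}); print(i)
cv2.imwrite("pics/w1.png",cv2.resize(a,(800,500),interpolation=cv2.INTER_CUBIC))
E
```

```text
clock: 2.65
eef_pos: [0.5785, 0.0509, 0.3404]
ee_rot: [[0.219, 0.976, -0.001], [0.976, -0.219, -0.0], [-0.0, -0.001, -1.0]]
force: [-0.2, 0.2, 0.5]
grip_width: 0.682
[[ 0.219  0.976 -0.001]
 [ 0.976 -0.219 -0.   ]
 [-0.    -0.001 -1.   ]] [-0.65297664  0.26584334  0.57232372  1.69551775 -0.15182641  1.22531319
 -0.26593222]
{'fovy': 65.71406601480135, 'cx': 316.39941704837764, 'cy': 195.3905697519132, 'origin': array([0.59497431, 0.12569339, 0.48114351]), 'orientation': array([[ 9.75436134e-01,  2.11599190e-01,  6.12383210e-02],
       [-2.20282396e-01,  9.37141214e-01,  2.70632614e-01],
       [-1.23312489e-04, -2.77474555e-01,  9.60732979e-01]])}
```

View pics/w1.png

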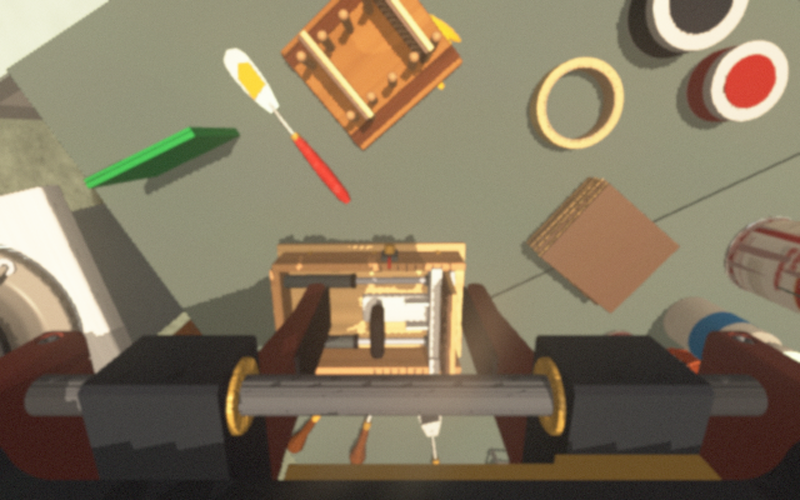

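```bash
python3 - <<'E'
from h import *
a=np.load("w1.npz")["a"]
for n,(x,y,w,h) in dict(rk=(218,0,160,120),fl=(212,185,165,120)).items():
    cv2.imwrite(f"pics/{n}.png",cv2.resize(a[y:y+h,x:x+w],None,fx=4.8,fy=4.8,interpolation=cv2.INTER_CUBIC))
E
```

```text
(no output)
```

View pics/rk.png

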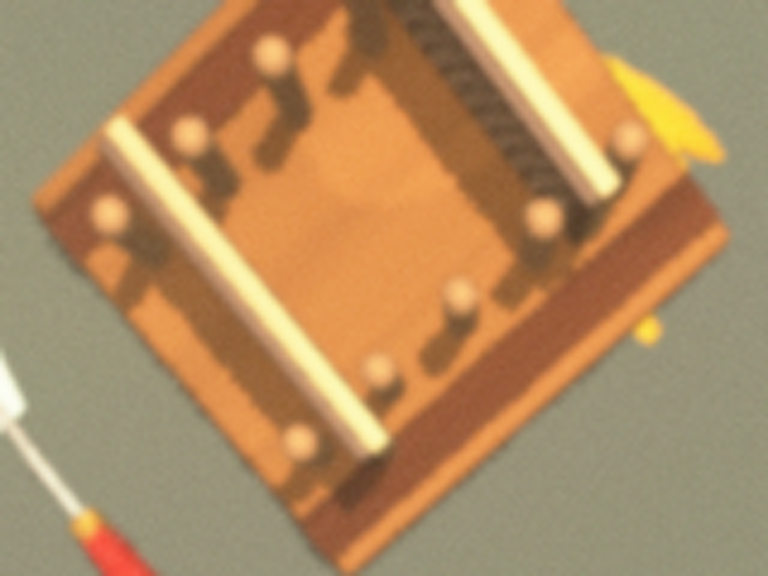

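View pics/fl.png

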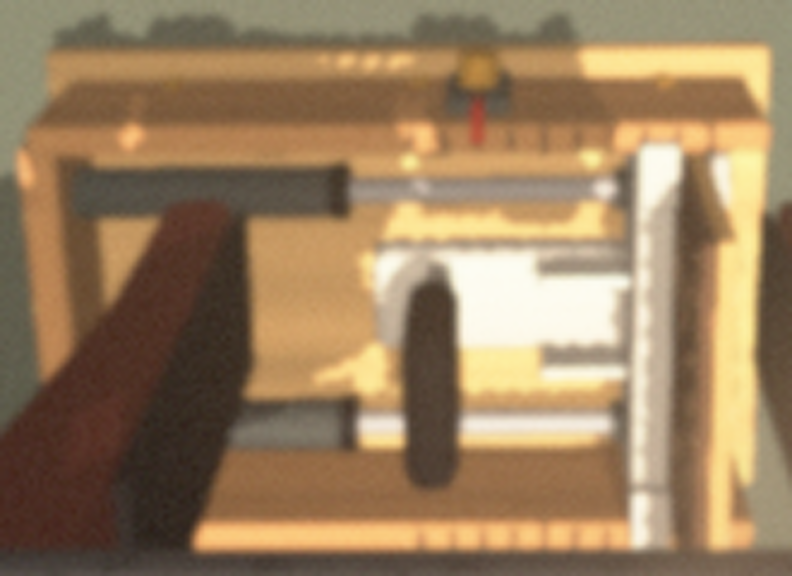

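```bash
cat > m.py <<'E'
from h import *
w=np.load("w1.npz"); i={k:w[k] for k in("fovy","cx","cy","origin","orientation")}; d=w["d"]
s=4.8
def P(x,y,z,o): return plane(i,o[0]+(x+.5)/s-.5,o[1]+(y+.5)/s-.5,z)
R=(218,0);F=(212,185)
low=[(300,442),(379,371),(459,296),(544,217),(630,139)];up=[(110,215),(190,136),(272,55)]
pts=np.array([P(*p,.068,R)[:2] for p in low+up])
mod=np.array([(x,-36) for x in(-56,-28,0,28,56)]+[(x,36) for x in(-56,-28,0)])/1e3
M,_=cv2.estimateAffinePartial2D(mod,pts); sc=np.hypot(M[0,0],M[1,0]);yaw=np.degrees(np.arctan2(M[1,0],M[0,0]))
print("rack",M[:,2],"yaw",yaw,"scale",sc,"res",np.round(np.abs(mod@M[:,:2].T+M[:,2]-pts).max(),4))
for b in(-.014,.014): print("bay",M[:,:2]@[b,0]/sc+M[:,2])
q=lambda n,*a:print(n,np.round(P(*a,F)[:2],4))
q("wallL a",30,123,.06);q("wallL b",770,123,.06);q("wallL in a",60,155,.06);q("wallL in b",630,153,.06);q("foll front L",682,150,.0665);q("foll front R",668,548,.0665)
q("blk top c",720,245,.12);q("blk top R",718,540,.12);q("index",478,143,.062);q("handle",430,380,.105);q("handle a",432,270,.105);q("handle b",432,487,.1)
for (x,y) in[(720,300),(720,400),(720,480),(430,330),(430,420),(660,300)]:
    u,v=int(F[0]+x/s),int(F[1]+y/s);print(x,y,np.round(p2w(i,u,v,float(d[v,u])),4))
E
python3 m.py
```

```text
rack [0.5866036  0.21023209] yaw 27.534150490603313 scale 0.9955807608639748 res 0.0004
bay [0.57418931 0.20376021]
bay [0.5990179  0.21670397]
wallL a [0.4253 0.0166]
wallL b [ 0.6411 -0.0322]
wallL in a [0.4309 0.0049]
wallL in b [ 0.5984 -0.0323]
foll front L [ 0.6136 -0.0323]
foll front R [ 0.5837 -0.1647]
blk top c [ 0.6159 -0.0401]
blk top R [ 0.5993 -0.1278]
index [ 0.5547 -0.0184]
handle [ 0.5298 -0.0695]
handle a [ 0.5382 -0.0369]
handle b [ 0.5214 -0.1059]
720 300 [ 0.6136 -0.0553  0.1207]
720 400 [ 0.6082 -0.0848  0.1205]
720 480 [ 0.6036 -0.1095  0.1205]
430 330 [ 0.532  -0.0577  0.097 ]
430 420 [ 0.5268 -0.0811  0.1059]
660 300 [ 0.5978 -0.0814  0.0602]
```

```bash
python3 -m handwheel '[{"delta_pos":[-0.035,0.0145,0],"turn":0},{"delta_pos":[-0.035,0.0145,0.02],"turn":0},{"delta_pos":[-0.035,0.0145,0.03],"turn":0},{"delta_pos":[-0.036,0.0145,0.03],"turn":0},{"delta_pos":[0,0,0.03],"turn":0},{"delta_pos":[0,0,0.03],"turn":0},{"delta_pos":[0,0,0.025],"turn":0},{"delta_pos":[0,0,0.025],"turn":0},{"delta_pos":[0,0,0.025],"turn":0},{"delta_pos":[0,0,0.023],"turn":0},{"delta_pos":[0,0,0],"turn":0},{"delta_pos":[0,0,0],"turn":0}]' 0.06 20
python3 - <<'E'
from h import *
i,a,d=snap("wrist"); np.savez("w2.npz",a=a,d=d,**{k:i[k] for k in i})
j,b,e=snap("side")
A=cv2.resize(a[150:400,150:490],(680,500)) ; cv2.imwrite("pics/w2.png",A)
E
```

```text
clock: 4.2
eef_pos: [0.6057, -0.0994, 0.1034]
ee_rot: [[0.213, 0.977, 0.001], [0.977, -0.213, -0.0], [0.0, 0.001, -1.0]]
force: [0.9, -0.1, 0.4]
grip_width: 0.686
```

View pics/w2.png

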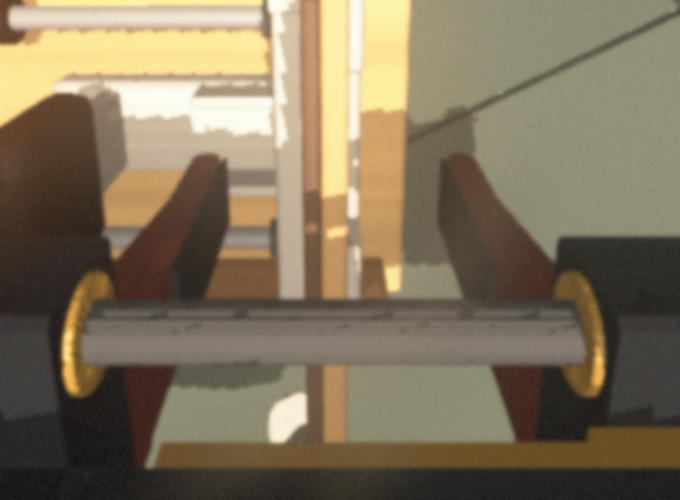

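Block top edge (334,200) sits midway between the fingers (225 / 440). Grip and draw it straight up.

```bash
python3 -m handwheel '[{"delta_pos":[0,0,0],"turn":0},{"delta_pos":[0,0,0],"turn":0},{"delta_pos":[0,0,0],"turn":0},{"delta_pos":[0,0,0],"turn":0},{"delta_pos":[0,0,0],"turn":0},{"delta_pos":[0,0,0],"turn":0}]' 0 30
python3 -m handwheel '[{"delta_pos":[0,0,-0.005],"turn":0},{"delta_pos":[0,0,-0.01],"turn":0},{"delta_pos":[0,0,-0.015],"turn":0},{"delta_pos":[0,0,-0.015],"turn":0},{"delta_pos":[0,0,-0.015],"turn":0},{"delta_pos":[0,0,-0.015],"turn":0},{"delta_pos":[0,0,-0.015],"turn":0},{"delta_pos":[0,0,-0.015],"turn":0},{"delta_pos":[0,0,-0.015],"turn":0},{"delta_pos":[0,0,-0.01],"turn":0}]'
python3 - <<'E'
from h import *
i,a,d=snap("side"); np.savez("s3.npz",a=a,d=d)
cv2.imwrite("pics/s3.png",cv2.resize(a[130:260,240:400],(800,650))[:600])
j,b,e=snap("scene");np.savez("c3.npz",a=b,d=e)
E
```

```text
clock: 5.05
eef_pos: [0.6042, -0.099, 0.1025]
ee_rot: [[0.213, 0.977, -0.002], [0.977, -0.213, 0.001], [0.0, -0.002, -1.0]]
force: [-5.1, 0.7, 3.6]
grip_width: 0.115
clock: 6.3
eef_pos: [0.6055, -0.0993, 0.2338]
ee_rot: [[0.214, 0.977, 0.001], [0.977, -0.214, 0.0], [0.0, 0.001, -1.0]]
force: [0.4, 0.7, -2.0]
grip_width: 0.114
```

```bash
python3 -m handwheel '[{"delta_pos":[0.02,-0.0066,0],"turn":0},{"delta_pos":[0.038,-0.0126,0],"turn":0},{"delta_pos":[0.038,-0.0126,0],"turn":0},{"delta_pos":[0.038,-0.0126,0],"turn":0},{"delta_pos":[0.038,-0.0126,0],"turn":0},{"delta_pos":[0.038,-0.0126,0],"turn":0},{"delta_pos":[0.038,-0.0126,0],"turn":0},{"delta_pos":[0.0255,-0.0084,0],"turn":0},{"delta_pos":[0.0157,-0.0048,0],"turn":0},{"delta_pos":[0,0,0],"turn":-10},{"delta_pos":[0,0,0],"turn":-10},{"delta_pos":[0,0,0],"turn":-10},{"delta_pos":[0,0,0],"turn":-9.9},{"delta_pos":[0,0,0],"turn":0},{"delta_pos":[0,0,0],"turn":0}]'
python3 - <<'E'
from h import *
s=bot.get_state(); R=s["ee_rot"]; print(s["eef_pos"],"yaw y",np.degrees(np.arctan2(R[1,1],R[0,1])))
i,a,d=snap("side")
cv2.imwrite("pics/s4.png",cv2.resize(a[200:320,220:380],(800,600),interpolation=cv2.INTER_CUBIC))
i,a,d=snap("wrist"); np.savez("w4.npz",a=a,d=d,**{k:i[k] for k in i}); cv2.imwrite("pics/w4.png",cv2.resize(a,(800,500),interpolation=cv2.INTER_CUBIC))
E
```

```text
clock: 8.28
eef_pos: [0.5739, 0.2031, 0.2325]
ee_rot: [[-0.459, 0.888, -0.0], [0.888, 0.459, -0.0], [-0.0, -0.0, -1.0]]
force: [0.6, 1.1, -1.8]
grip_width: 0.112
[0.57394439 0.20310438 0.23250291] yaw y 27.326799540613305
```

View pics/w4.png

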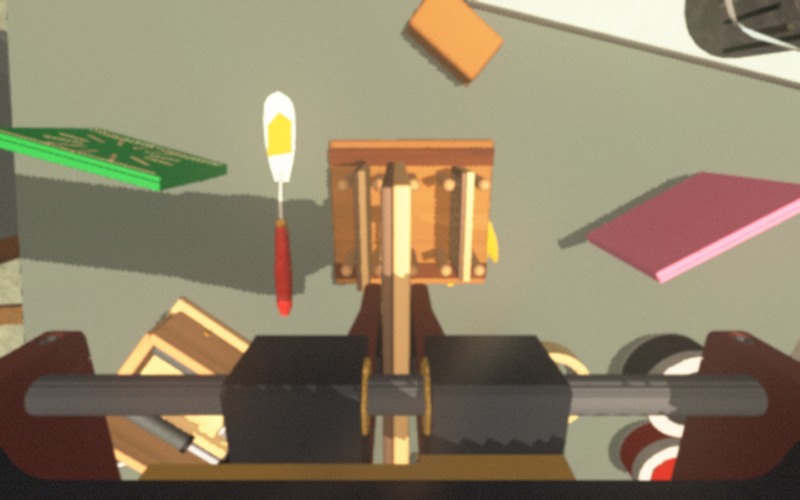

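Block held over bay_1, parallel to the small blocks; block end at (400,180). Measuring its end from depth relative to the rack.

```bash
python3 - <<'E'
from h import *
w=np.load("w4.npz"); i={k:w[k] for k in("fovy","cx","cy","origin","orientation")}; d=w["d"]
v,u=np.mgrid[100:290,240:420]; D=d[100:290,240:420]
f,cx,cy=K(i); C=np.stack([(u-cx)/f*D,-(v-cy)/f*D,-D],-1); W=C@np.array(i["orientation"]).T+i["origin"]
t=np.radians(27.4); ex=np.array([np.cos(t),np.sin(t)]); ey=np.array([-ex[1],ex[0]])
tcp=np.array([.57394,.20310])
loc=np.stack([(W[...,:2]-tcp)@ex,(W[...,:2]-tcp)@ey],-1)
m=(abs(W[...,2]-.25)<.006)&(abs(loc[...,0])<.02)&(D>0); l=loc[m]
print("block top n",m.sum(),"z",np.median(W[...,2][m]),"x range",np.percentile(l[:,0],[2,50,98]),"y max",np.sort(l[:,1])[-8:])
b=(abs(W[...,2]-.012)<.004)&(D>0); lb=loc[b]; lb=lb[abs(lb[:,0])<.13]
print("base y max",np.percentile(lb[:,1],[98,99.8]),"x",np.percentile(lb[:,0],[.3,1,99,99.7]))
dt=(abs(W[...,2]-.068)<.004)&(D>0)&(abs(loc[...,0])<.1)
n,lab,st,ce=cv2.connectedComponentsWithStats(dt.astype(np.uint8))
for k in range(1,n):
    if st[k,4]>6: print(np.round(loc[lab==k].mean(0),4),st[k,4])
print("small/blk slope",np.polyfit(l[:,1],l[:,0],1))
print(bot.get_state()["eef_pos"], camera_info("wrist")["origin"]-i["origin"])
E
```

```text
block top n 4049 z 0.2503867958456612 x range [-0.01274924 -0.00017428  0.01275102] y max [0.06108742 0.06110443 0.06110781 0.06113554 0.06114562 0.06115232
 0.06115316 0.06117181]
base y max [0.06914013 0.07023098] x [-0.06039587 -0.05956463  0.08801038  0.08874606]
[0.0531 0.0038] 277
[-0.0415  0.037 ] 75
[-0.0147  0.0375] 59
[0.015  0.0374] 62
[0.0417 0.037 ] 78
[0.0694 0.0372] 80
[-0.023  0.033] 15
[0.0541 0.0344] 7
[-0.0228 -0.005 ] 20
[ 0.0552 -0.0044] 7
[-0.0413 -0.0343] 67
[-0.0225 -0.0382] 14
[-0.0151 -0.0344] 41
[ 0.0155 -0.0343] 46
[ 0.0419 -0.0343] 64
[ 0.0697 -0.0342] 68
[ 0.0564 -0.0404] 9
small/blk slope [-8.78432982e-04 -6.49741405e-05]
[0.57388126 0.20343824 0.23250353] [-9.30099220e-05  1.29916527e-04  2.59329039e-05]
```

```bash
python3 -m handwheel '[{"delta_pos":[0,0,0.01],"turn":0},{"delta_pos":[0,0,0.015],"turn":0},{"delta_pos":[0,0,0.015],"turn":0},{"delta_pos":[0,0,0.015],"turn":0},{"delta_pos":[0,0,0.015],"turn":0},{"delta_pos":[0,0,0.015],"turn":0},{"delta_pos":[0,0,0.015],"turn":0},{"delta_pos":[0,0,0.012],"turn":0},{"delta_pos":[0,0,0.008],"turn":0},{"delta_pos":[0,0,0.004],"turn":0},{"delta_pos":[0,0,0.002],"turn":0},{"delta_pos":[0,0,0],"turn":0},{"delta_pos":[0,0,0],"turn":0}]'
```

```text
clock: 10.0
eef_pos: [0.5741, 0.2038, 0.107]
ee_rot: [[-0.463, 0.887, 0.001], [0.887, 0.463, 0.0], [0.0, 0.001, -1.0]]
force: [-0.6, 0.3, -1.6]
grip_width: 0.107
```

```bash
python3 -m handwheel '[{"delta_pos":[0,0,0.001],"turn":0},{"delta_pos":[0,0,0.001],"turn":0},{"delta_pos":[0,0,0.001],"turn":0},{"delta_pos":[0,0,0],"turn":0},{"delta_pos":[0,0,0],"turn":0}]'
```

```text
clock: 10.62
eef_pos: [0.574, 0.2037, 0.1045]
ee_rot: [[-0.463, 0.887, 0.0], [0.887, 0.463, 0.0], [0.0, 0.0, -1.0]]
force: [-2.5, -0.0, 6.5]
grip_width: 0.113
```

Contact felt. Release and rise.

```bash
python3 -m handwheel '[{"delta_pos":[0,0,0],"turn":0},{"delta_pos":[0,0,0],"turn":0},{"delta_pos":[0,0,0],"turn":0},{"delta_pos":[0,0,0],"turn":0},{"delta_pos":[0,0,-0.01],"turn":0},{"delta_pos":[0,0,-0.02],"turn":0},{"delta_pos":[0,0,-0.03],"turn":0},{"delta_pos":[0,0,-0.03],"turn":0},{"delta_pos":[0,0,-0.03],"turn":0},{"delta_pos":[0,0,-0.03],"turn":0},{"delta_pos":[0,0,0],"turn":0},{"delta_pos":[0,0,0],"turn":0}]' 0.045 20
python3 - <<'E'
from h import *
i,a,d=snap("wrist"); np.savez("w5.npz",a=a,d=d,**{k:i[k] for k in i}); cv2.imwrite("pics/w5.png",a)
s=bot.get_state(); tcp=s["eef_pos"][:2]; print(s["eef_pos"])
v,u=np.mgrid[60:330,200:420]; D=d[60:330,200:420]
f,cx,cy=K(i); C=np.stack([(u-cx)/f*D,-(v-cy)/f*D,-D],-1); W=C@np.array(i["orientation"]).T+i["origin"]
t=np.radians(27.5); ex=np.array([np.cos(t),np.sin(t)]); ey=np.array([-ex[1],ex[0]])
loc=np.stack([(W[...,:2]-tcp)@ex,(W[...,:2]-tcp)@ey],-1)
m=(abs(W[...,2]-.122)<.004)&(abs(loc[...,0])<.025)&(D>0); l=loc[m]
print(m.sum(),np.median(W[...,2][m]),np.percentile(l[:,0],[2,50,98]),"y",np.percentile(l[:,1],[.5,99.5]),np.polyfit(l[:,1],l[:,0],1))
dt=(abs(W[...,2]-.068)<.004)&(D>0)&(abs(loc[...,0])<.1)
n,lab,st,ce=cv2.connectedComponentsWithStats(dt.astype(np.uint8))
for k in range(1,n):
    if st[k,4]>25: print(np.round(loc[lab==k].mean(0),4),st[k,4])
E
```

```text
clock: 12.12
eef_pos: [0.5736, 0.2036, 0.2538]
ee_rot: [[-0.463, 0.886, -0.0], [0.886, 0.463, 0.0], [0.0, 0.0, -1.0]]
force: [0.8, 0.2, -0.7]
grip_width: 0.514
[0.57326195 0.20352949 0.25308379]
1397 0.12240909747008138 [-0.003852    0.00085935  0.00558572] y [-0.05767422  0.06009247] [-0.00163314  0.00083983]
[0.0531 0.023 ] 153
[-0.0409  0.0363] 69
[0.0145 0.0363] 70
[0.0422 0.0363] 71
[-0.0133  0.0363] 68
[0.0701 0.0363] 70
[ 0.0536 -0.024 ] 107
[-0.041  -0.0351] 57
[-0.0132 -0.0353] 56
[ 0.0144 -0.0351] 60
[ 0.0424 -0.0351] 60
[ 0.0701 -0.0353] 59
```

Block stands upright in bay_1, centred within 1 mm. Now over to the handle.

```bash
python3 -m handwheel '[{"delta_pos":[-0.0339,-0.0236,0],"turn":0},{"delta_pos":[-0.0339,-0.0236,0],"turn":0},{"delta_pos":[-0.0339,-0.0236,0],"turn":0},{"delta_pos":[-0.0339,-0.0236,0],"turn":0},{"delta_pos":[-0.0339,-0.0236,0],"turn":0},{"delta_pos":[-0.0339,-0.0236,0],"turn":0},{"delta_pos":[-0.0339,-0.0236,0],"turn":0},{"delta_pos":[0,0,0],"turn":10},{"delta_pos":[0,0,0],"turn":10},{"delta_pos":[0,0,0],"turn":10},{"delta_pos":[0,0,0],"turn":10.1},{"delta_pos":[0,0,0],"turn":0},{"delta_pos":[0,0,0],"turn":0}]' 0.032 20
cat > loc.py <<'E'
from h import *
def local(n,yaw=-12.6):
    i,a,d=snap(n); s=bot.get_state(); tcp=s["eef_pos"]
    v,u=np.mgrid[0:400,0:640]; f,cx,cy=K(i); C=np.stack([(u-cx)/f*d,-(v-cy)/f*d,-d],-1); W=C@np.array(i["orientation"]).T+i["origin"]
    t=np.radians(yaw); ex=np.array([np.cos(t),np.sin(t)]); ey=np.array([-ex[1],ex[0]])
    loc=np.stack([(W[...,:2]-tcp[:2])@ex,(W[...,:2]-tcp[:2])@ey,W[...,2]],-1); loc[d<=0]=9
    return i,a,d,loc,s
E
python3 - <<'E'
from loc import *
i,a,d,l,s=local("wrist"); np.savez("w6.npz",a=a,l=l); R=s["ee_rot"]; print(s["eef_pos"],np.degrees(np.arctan2(R[1,1],R[0,1])))
dark=a.max(-1)<75
m=(abs(l[...,2]-.1)<.012)&(abs(l[...,0])<.05)&(abs(l[...,1])<.06); q=l[m]; print("handle",m.sum(),np.percentile(q,[1,50,99],axis=0))
cv2.imwrite("pics/w6.png",cv2.resize(a[130:400,150:490],None,fx=2.2,fy=2.2,interpolation=cv2.INTER_CUBIC))
E
```

```text
clock: 13.8
eef_pos: [0.5369, -0.083, 0.2531]
ee_rot: [[0.214, 0.977, -0.001], [0.977, -0.214, -0.0], [-0.0, -0.001, -1.0]]
force: [-0.3, 1.2, 0.3]
grip_width: 0.361
[ 0.53699471 -0.08308187  0.25329457] -12.3723732895204
handle 780 [[-0.00887003 -0.02359662  0.09131488]
 [-0.00107645  0.00155751  0.10457137]
 [ 0.00596027  0.0237044   0.10689051]]
```

View pics/w6.png

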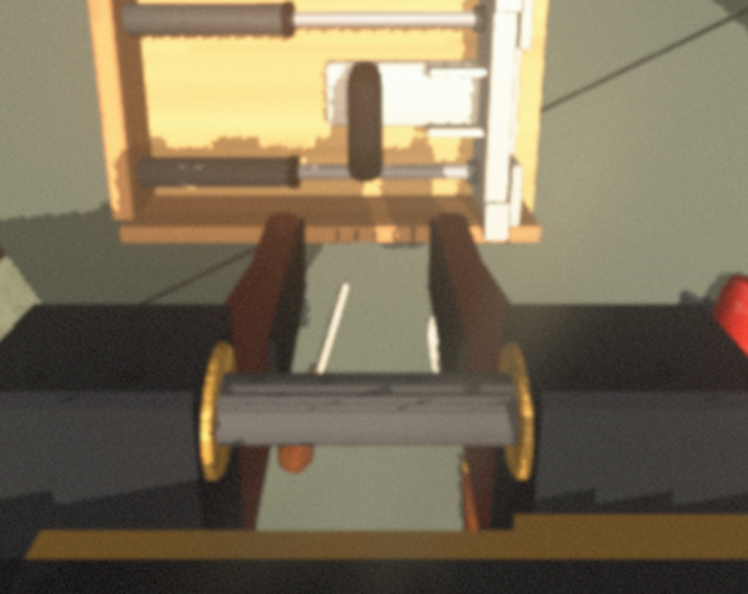

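Handle lies 1.5 mm behind the TCP, centred in y (picture (365,120)). Descend over it and grip.

```bash
python3 -m handwheel '[{"delta_pos":[0,-0.0015,0.015],"turn":0},{"delta_pos":[0,0,0.025],"turn":0},{"delta_pos":[0,0,0.025],"turn":0},{"delta_pos":[0,0,0.025],"turn":0},{"delta_pos":[0,0,0.02],"turn":0},{"delta_pos":[0,0,0.02],"turn":0},{"delta_pos":[0,0,0.02],"turn":0},{"delta_pos":[0,0,0.01],"turn":0},{"delta_pos":[0,0,0],"turn":0},{"delta_pos":[0,0,0],"turn":0}]' && python3 -m handwheel '[{"delta_pos":[0,0,0],"turn":0},{"delta_pos":[0,0,0],"turn":0},{"delta_pos":[0,0,0],"turn":0},{"delta_pos":[0,0,0],"turn":0},{"delta_pos":[0,0,0],"turn":0}]' 0 50
python3 - <<'E'
from loc import *
i,a,d,l,s=local("wrist"); np.savez("w7.npz",a=a,l=l,tcp=s["eef_pos"],**{k:i[k] for k in i}); print(s["eef_pos"])
cv2.imwrite("pics/w7.png",a)
hsv=cv2.cvtColor(a,cv2.COLOR_BGR2HSV); h=hsv[...,0]; red=((h<6)|(h>174))&(hsv[...,1]>160)&(hsv[...,2]>90)&(abs(l[...,0])<.1)&(l[...,1]<.12)&(l[...,2]>.055)&(l[...,2]<.08)
v,u=np.nonzero(red); print(red.sum(), u.min() if len(u) else 0,u.max() if len(u) else 0,v.min() if len(u) else 0,v.max() if len(u) else 0); print(np.percentile(l[red],[2,50,98],axis=0) if len(u) else 0)
E
```

```text
clock: 15.1
eef_pos: [0.5361, -0.083, 0.0941]
ee_rot: [[0.217, 0.976, 0.001], [0.976, -0.217, -0.0], [0.0, 0.001, -1.0]]
force: [-0.7, 0.2, 1.0]
grip_width: 0.365
clock: 15.72
eef_pos: [0.536, -0.0828, 0.0941]
ee_rot: [[0.216, 0.976, 0.0], [0.976, -0.216, 0.0], [0.0, 0.0, -1.0]]
force: [-2.4, 1.5, 5.4]
grip_width: 0.179
[ 0.53597056 -0.08273928  0.09408904]
117 322 328 99 121
[[0.00267684 0.06951298 0.0558624 ]
 [0.00399605 0.07456738 0.06860717]
 [0.00538584 0.07984626 0.07026167]]
```

```bash
python3 -m handwheel '[{"delta_pos":[0,-0.004,0],"turn":0},{"delta_pos":[0,-0.007,0],"turn":0},{"delta_pos":[0,-0.007,0],"turn":0},{"delta_pos":[0,-0.007,0],"turn":0},{"delta_pos":[0,-0.007,0],"turn":0},{"delta_pos":[0,-0.007,0],"turn":0},{"delta_pos":[0,-0.007,0],"turn":0},{"delta_pos":[0,-0.007,0],"turn":0},{"delta_pos":[0,-0.006,0],"turn":0},{"delta_pos":[0,-0.005,0],"turn":0},{"delta_pos":[0,-0.003,0],"turn":0},{"delta_pos":[0,0,0],"turn":0},{"delta_pos":[0,0,0],"turn":0}]'
python3 - <<'E'
from loc import *
i,a,d,l,s=local("wrist"); np.savez("w8.npz",a=a,d=d,l=l,tcp=s["eef_pos"],**{k:i[k] for k in i}); print(s["eef_pos"])
w=np.load("w7.npz"); t=np.radians(-12.6); print("moved",(s["eef_pos"]-w["tcp"])[:2]@[np.cos(t),np.sin(t)])
m=(l[...,1]<.1)&(l[...,1]>.03)&(l[...,0]>.03)&(l[...,0]<.12)&(l[...,2]>.05)&(l[...,2]<.08)
v,u=np.nonzero(m); print(u.min(),u.max(),v.min(),v.max())
cv2.imwrite("pics/w8.png",cv2.resize(a[60:210,280:480],None,fx=4,fy=4,interpolation=cv2.INTER_CUBIC))
E
```

```text
clock: 17.4
eef_pos: [0.4725, -0.069, 0.0941]
ee_rot: [[0.217, 0.976, 0.005], [0.976, -0.217, -0.002], [-0.001, 0.005, -1.0]]
force: [9.0, -3.2, -5.4]
grip_width: 0.18
[ 0.47249182 -0.06898275  0.0940826 ]
moved -0.06495086050650926
371 536 97 189
```

View pics/w8.png

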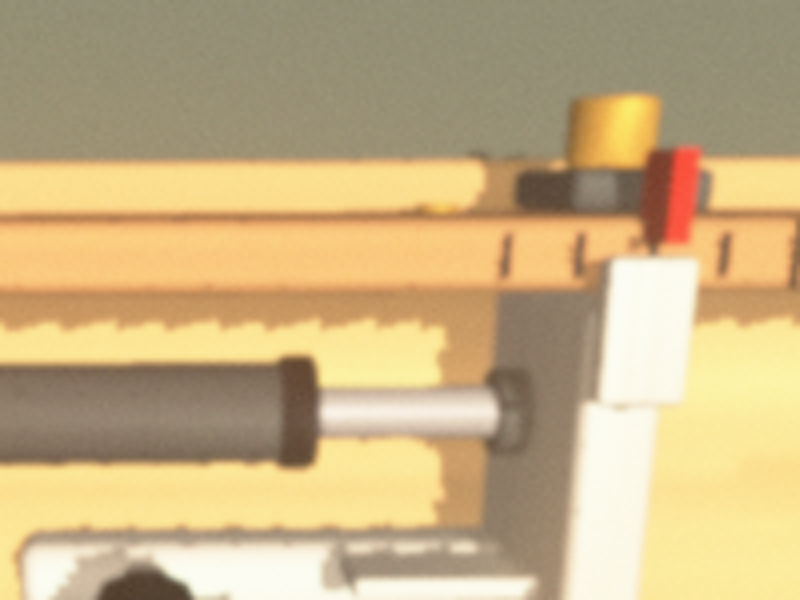

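```bash
python3 - <<'E'
from loc import *
w=np.load("w8.npz"); i={k:w[k] for k in("fovy","cx","cy","origin","orientation")}; l=w["l"];tcp=w["tcp"]
for yaw in(-12.4,-12.7):
    t=np.radians(yaw); ex=np.array([np.cos(t),np.sin(t)]); ey=np.array([-ex[1],ex[0]])
    def q(n,x,y,z):
        p=plane(i,280+(x+.5)/4-.5,60+(y+.5)/4-.5,z)[:2]-tcp[:2]; print(n,np.round([p@ex*1e3,p@ey*1e3],1))
    q("blade top L",668,235,.070);q("blade top R",692,235,.070);q("blade top R far",700,150,.07);q("blade top L far",672,150,.07)
    q("wing front",697,262,.0665);q("wing front",685,398,.0665);q("wing rear",610,262,.0665);q("plate front",654,410,.06);q("plate front",640,590,.06);q("plate rear",580,410,.06)
    for x in(505,579,724,798): q("tick",x,255,.06)
for x,y in[(680,180),(680,220),(650,290),(650,380),(610,500),(650,240)]:
    u,v=280+x//4,60+y//4; print((x,y),np.round(l[v,u]*1e3,1))
E
```

```text
blade top L [67.4 70.1]
blade top R [70.6 70.1]
blade top R far [70.3 80.6]
blade top L far [66.8 80.6]
wing front [73.1 66.5]
wing front [73.7 48.3]
wing rear [61.6 66.5]
plate front [72.3 45.5]
plate front [73.2 18.4]
plate rear [61.7 45.5]
tick [49.4 67.1]
tick [59.6 67.1]
tick [79.6 67. ]
tick [89.9 67. ]
blade top L [67.1 70.5]
blade top R [70.2 70.5]
blade top R far [69.9 81. ]
blade top L far [66.3 81. ]
wing front [72.8 66.9]
wing front [73.4 48.6]
wing rear [61.2 66.8]
plate front [72.1 45.8]
plate front [73.1 18.8]
plate rear [61.5 45.8]
tick [49.  67.4]
tick [59.2 67.4]
tick [79.3 67.4]
tick [89.5 67.4]
(680, 180) [68.8 77.  68.5]
(680, 220) [69.4 72.  68.5]
(650, 290) [67.  63.1 66.5]
(650, 380) [68.4 50.8 66.4]
(610, 500) [67.  32.4 60.6]
(650, 240) [67.7 69.2 63. ]
```

Index ≈ 69.4, follower front ≈ 73.1 mm ahead of TCP: about 3.8 mm still to pull.

```bash
python3 -m handwheel '[{"delta_pos":[0,-0.001,0],"turn":0},{"delta_pos":[0,-0.001,0],"turn":0},{"delta_pos":[0,-0.001,0],"turn":0},{"delta_pos":[0,-0.001,0],"turn":0},{"delta_pos":[0,0,0],"turn":0},{"delta_pos":[0,0,0],"turn":0},{"delta_pos":[0,0,0],"turn":0}]'
python3 - <<'E'
from loc import *
i,a,d,l,s=local("wrist"); np.savez("w9.npz",a=a,d=d,l=l,tcp=s["eef_pos"],**{k:i[k] for k in i}); print(s["eef_pos"])
w=np.load("w8.npz"); t=np.radians(-12.6); print("moved",(s["eef_pos"]-w["tcp"])[:2]@[np.cos(t),np.sin(t)])
cv2.imwrite("pics/w9.png",cv2.resize(a[80:155,400:500],None,fx=8,fy=8,interpolation=cv2.INTER_CUBIC))
E
```

```text
clock: 18.32
eef_pos: [0.4688, -0.0682, 0.0941]
ee_rot: [[0.217, 0.976, 0.005], [0.976, -0.217, -0.002], [-0.001, 0.005, -1.0]]
force: [8.9, -3.9, -5.5]
grip_width: 0.18
[ 0.4687948  -0.068167    0.09408354]
moved -0.0037859305966462687
```

View pics/w9.png

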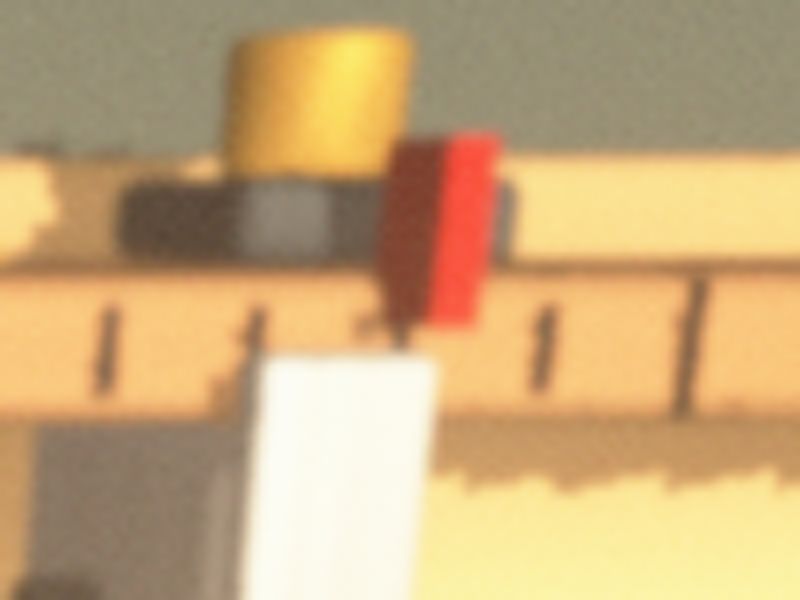

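```bash
python3 - <<'E'
from loc import *
w=np.load("w9.npz"); i={k:w[k] for k in("fovy","cx","cy","origin","orientation")}; l=w["l"];tcp=w["tcp"]
t=np.radians(-12.6); ex=np.array([np.cos(t),np.sin(t)]); ey=np.array([-ex[1],ex[0]])
def q(n,x,y,z):
    p=plane(i,400+(x+.5)/8-.5,80+(y+.5)/8-.5,z)[:2]-tcp[:2]; print(n,np.round([p@ex*1e3,p@ey*1e3],1))
for z in(.068,.0685,.069): q(f"blade L {z}",430,322,z);q(f"blade R {z}",478,322,z)
q("blade bottom -x edge z.06",388,322,.060)
q("wing front",437,360,.0665);q("wing front",413,590,.0665)
for x in(102,252,400,540,685): q("tick",x,370,.06)
a=w["a"];h=cv2.cvtColor(a,cv2.COLOR_BGR2HSV)
m=((h[...,0]<8)|(h[...,0]>172))&(h[...,1]>150)&(h[...,2]>170); m[:,:440]=0;m[:,470:]=0;m[:90]=0;m[125:]=0
print("blade top",np.percentile(l[m]*1e3,[5,50,95],axis=0).round(1),m.sum())
m2=np.zeros_like(m);m2[124:160,420:460]=True;m2&=abs(l[...,2]-.0665)<.002
print("wing",np.percentile(l[m2]*1e3,[1,50,99],axis=0).round(1),m2.sum())
E
```

```text
blade L 0.068 [71.6 69.5]
blade R 0.068 [74.8 69.5]
blade L 0.0685 [71.4 69.5]
blade R 0.0685 [74.6 69.5]
blade L 0.069 [71.2 69.6]
blade R 0.069 [74.3 69.6]
blade bottom -x edge z.06 [72.2 69.2]
wing front [73.1 67. ]
wing front [73.3 51.7]
tick [52.8 66. ]
tick [63.2 66. ]
tick [73.4 66. ]
tick [83.2 66. ]
tick [93.2 66. ]
blade top [[71.2 70.  67.4]
 [72.5 75.5 68.7]
 [74.2 80.4 69.7]] 152
wing [[61.1 48.6 65. ]
 [66.7 58.  67.1]
 [73.  67.3 68.4]] 818
```

```bash
python3 - <<'E'
from h import *
s=bot.get_state(); print(s["eef_pos"],s["grip_width"],s["force"],s["clock"]); print(workorder.close_job())
E
```

```text
[ 0.4687948  -0.068167    0.09408354] 0.17538005316356187 [ 9.48545026 -3.80011213 -6.06730791] 18.375
the job is handed in; nothing more can be done
None
```

I drew the lino block up out of the file, stood it in bay_1 and let go. I then took the black handle, pulled the follower back to the red index, and handed in still holding it with a 50 N grip.

- **Block:** right after release, before moving to the handle, wrist-camera depth showed it upright (top at 122 mm) and centred to within about 1 mm. I did not look at it again after that.
- **Follower:** its front face was about 0.2 mm from the centre of the index blade, 73.1 against 72.9 mm ahead of the tool. A rougher estimate from the blade's lower edge gave 73.7 mm, so it could be off by about 0.6 mm the other way.
- **Index:** it is in the same place as first measured, to within measuring error.
- **Force and time:** the force on the tool was about 12 N in the last state, with the handle held firm. The job ended at 18.4 s.

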